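# Steaming done: gas off under the steamer, stock pot down to half

### The job

The dumplings in the tiered steamer are done. Push the gas lever of the ring under the steamer with a fingertip until it is fully shut (square across its pipe), and push the lever of the ring under the stock pot to half, midway between open and shut, without ever shutting that one off. Push gently, leave the main gas lever and everything else on the bench as they are, and finish with the hand clear.

Things in the scene. Friction and masses are not known exactly. Their poses are not given: they have to be found in the camera images.
- rig: Fixed gas pipework; dark 21 mm pipes, axis 60 mm above the bench. Origin on the bench under the tee. +x away from the robot, +y to its left (within 0.13 rad). The cross pipe runs each way along y to a cast-iron ring, its centre 440 mm from the tee (238 mm wide, 85 mm high). The supply leaves the tee along +x. Each brass valve body is 34 mm wide, ending 5 mm under its lever.
- lever_left (a joint): Gas lever of the left ring on the left half of the cross pipe; turns level about an upright axis; 18 mm wide, 10 mm thick, mid height 105 mm. rad: 0 = shut (square across the pipe, pointing to the rig's -x, at the robot), 1.571 = fully open (along the pipe, pointing to the rig's -y); stops at both; shutting is clockwise from above. Starts 1.15 to 1.57, stays where left; 4 N at 75 mm moves it.
- lever_right (a joint): Gas lever of the right ring on the right half of the cross pipe; turns level about an upright axis; 18 mm wide, 10 mm thick, mid height 105 mm. rad: 0 = shut (square across the pipe, pointing to the rig's -x, at the robot), 1.571 = fully open (along the pipe, pointing to the rig's -y); stops at both; shutting is clockwise from above. Starts 1.15 to 1.57, stays where left; 4 N at 75 mm moves it.
- lever_main (a joint): Main gas lever on the supply pipe, 200 mm beyond the tee, same shape; stays open: 1.571 = open (along the supply pipe, pointing to +x), 0 = shut. Leave it alone.
- lever_left_stem (a point): Fixed point on the turning axis of the left lever at its mid height; in the rig's frame (0, +115, 105) mm.
- lever_right_stem (a point): The same for the right lever; in the rig's frame (0, -115, 105) mm.
- lever_left_tip (a point): Middle of the free end of the left lever, 100 mm from its axis.
- lever_right_tip (a point): Middle of the free end of the right lever, 100 mm from its axis.
- ring_left (a point): Centre of the top of the left gas ring, in the rig's frame (0, 440, 85) mm.
- ring_right (a point): Centre of the top of the right gas ring, in the rig's frame (0, -440, 85) mm.
- steamer: Aluminium steamer: water pan, two tiers and a domed lid, with a small black knob, 240 mm wide (270 mm over its side handles), 208 mm high, standing on one of the two rings (either one); does not move. Origin: centre of its underside.
- pot: Steel stock pot with a flat lid, 180 mm wide (223 mm over its side handles), 155 mm high, on the other ring; does not move. Origin: centre of its underside.
- vinegar: Amber bottle, 60 mm wide, 190 mm high, beyond the left half of the cross pipe. Loose: leave it. Origin: centre of its underside.
- chilli_jar: Glass jar with a steel lid, 72 mm wide, 85 mm high, on the robot's side of the left pipe. Loose: leave it. Origin: centre of its underside.
- bowl: White bowl, 100 mm wide, 45 mm high, on the robot's side of the tee, between the two levers' swings. Loose: leave it. Origin: centre of its underside.
- spoons: Steel tumbler of spoons, 72 mm wide, 155 mm high with the spoon handles, beyond the right half of the cross pipe. Loose: leave it. Origin: centre of its underside.
- teacup: White cup, 72 mm wide, 65 mm high, on the robot's side of the right pipe. Loose: leave it. Origin: centre of its underside.
- spatula: Spatula lying flat along the supply pipe, just to its right, below 40 mm high. Loose: leave it. Origin: on the bench under its middle.

How it is judged:
By the outcome, as a careful person would: the job done as asked, in the order asked, and still so for the second after the job is handed in, with the robot touching nothing.
It also fails if it takes over 56 s, if anything falls off the work surface, if the arm or the gripper's body presses on something with over 40 N, if the wrist force passes 120 N, or if a joint passes its speed limit or range.

### The arm

A 6-joint arm with a two-finger parallel gripper is mounted at the origin on the work surface. World frame = base frame: x ahead of the robot, y to its left, z up, the work surface at z = 0. Lengths are in m, angles in degrees, forces in N, time in s.
With the tool pointing down it reaches from about 0.4 to 0.825 m from the base axis. Payload 7 kg.
Tool frame: the origin (TCP) lies at the very end of the fingers, on their centre line; the grasp point (between the pads) lies 19 mm behind it; z points along the fingers, y is the direction in which the jaws open and shut (so a half turn about z gives the same grasp; the last joint's range is limited). The gripper opens to 88 mm and grips with 3 to 60 N. Pads are 19 mm wide; open, the fingers measure 130 mm over their backs; the gripper's body (78 mm by 193 mm) begins 47 mm behind the grasp point.
Start: joints at [-48.524, 20.546, 0.682, 0, -70.136, -16.507], TCP at [0.285, -0.612, 0.227] pointing down, gripper open.
Joint ranges: [-176.03, 176.03], [-82.01, 121.73], [-58.28, 71.71], [-173.87, 95.51], [-174.79, -0.11], [-173.66, 173.66]. Speed limits (degrees/s): [136.94, 136.94, 172.46, 180, 180, 180].

### API

Orientations are given as [roll, pitch, yaw] about the fixed x, y, z axes, in that order (R = Rz(yaw) Ry(pitch) Rx(roll)).
In Python, from plant import get_obs, eyes, job gives the robot as it stands.
- The arm moves only by the tool send_rows, never from a script. Its argument "steps" is a list of rows, each an object of numbers: "x", "y", "z": the shift along the tool's x, y, z in m; "turn": the turn about the tool's z in degrees; "gripper": the opening, from 0 (shut) to 1 (fully open). A call has exactly 8 rows; each row shifts and turns the pose as measured when the row begins, along the tool's axes as they then stand; what a row does not reach is not made up. A row lasts 1/10 s, in which the tool goes at most 50 mm and 8.59 degrees, less where a joint would pass 70% of its speed; a pose out of reach is approached as far as the arm can. A call with a gripper value outside its range is refused whole. The fingers move at their own pace and stop on an object; the grip force is fixed at half the most. Time passes only in rows, so rows that do not move let the fingers close, or fill a call up. It gives the time, the measured TCP pose, the force and the opening at its end, in the units of the state.
- get_obs(): the state, without advancing time (a new reading comes with each control period).
- eyes.snapshot(name): name is "side" or "top" or "wrist"; returns a dict with "frame" (480x640x3 uint8, blue, green, red), "z_map" (480x640 float32, m along the optical axis (not along the pixel's ray), 0 where there is no reading), "intrinsics" (3x3 intrinsics, pixels), "R" (3x3) and "t" (3): a world point X has camera coordinates R X + t. Camera axes: x right, y down, z forward; pixel columns grow to the right and rows downward; lengths in m; the calibration is good to about 2 mm. A picture is of the moment at which its call begins.
- job.close_job(): hands the job in, once; it reports no verdict.
The state is a dict: "clock": time; "joint_pos": joint angles; "qvel": joint speeds; "tau": joint torques, N m; "tool_pos": TCP position; "orientation": TCP orientation; "force": force on the tool from outside, world axes, zero at the start; "moment": the same for the moment, N m; "opening": finger opening in m.
Only numpy, scipy, OpenCV 4.12 (cv2) and the standard library are available. Lean on these libraries where they do the work, as an engineer would, in place of code of your own. Each camera call takes 0.05 s, during which the arm holds its last target.

## Working session

There is one attempt and no reset: what is moved stays moved. The work goes in short steps, Python scripts to look and compute and a tool call to move; the robot and the scene stay as the last step left them, time stands still between calls to the robot, and variables do not carry over. Pictures are saved under pics/ and viewed, and the job is handed in when it is done.

Besides the shell and the picture viewer there is one more tool, called as name([rows], argument=value, ...), one row to a line, values as JSON. send_rows: Moves the arm, as the interface text tells. Its arguments: {"type":"object","properties":{"steps":{"type":"array"}},"required":["steps"]}

```bash
mkdir -p pics; ls; python3 - <<'E'
from plant import get_obs, eyes, job
import cv2,numpy as np
print(get_obs())
for n in ["top","side"]:
    s=eyes.snapshot(n); cv2.imwrite(f"pics/{n}0.png",s["frame"]); np.savez(f"{n}0.npz",**s)
    print(n,s["intrinsics"],s["R"],s["t"])
E
```

```text
pics
{'clock': 0.0, 'joint_pos': array([-4.85234260e+01,  2.05906690e+01,  6.32314901e-01, -1.95752878e-02,
       -7.01360303e+01, -1.65062163e+01]), 'qvel': array([ 0.06204028, -0.02968661,  0.16298139,  0.14641232,  0.02462305,
        0.01400193]), 'tau': array([-1.94136970e-03, -5.82721639e+01,  2.93046427e+01,  6.99693784e+00,
        6.68291192e-03, -1.76779972e-04]), 'tool_pos': array([ 0.28469956, -0.61146697,  0.22562197]), 'orientation': array([ 1.79904277e+02, -9.17536015e-03, -1.55036301e+02]), 'force': array([0.28044227, 0.36815725, 0.03596221]), 'moment': array([-0.01233683,  0.01700337,  0.02587675]), 'opening': 0.08756851816941838}
top [[448.99693338   0.         320.3886603 ]
 [  0.         448.99693338 239.43043656]
 [  0.           0.           1.        ]] [[ 0.01626789 -0.99983548  0.00802332]
 [-0.99202054 -0.01714306 -0.12490542]
 [ 0.12502242 -0.00592735 -0.99213621]] [-0.00743394  0.57422565  0.98940302]
side [[600.62837213   0.         324.77601871]
 [  0.         600.62837213 225.52303631]
 [  0.           0.           1.        ]] [[-0.93888554  0.34422768 -0.00111457]
 [ 0.32559391  0.88700148 -0.32744005]
 [-0.1117253  -0.30779163 -0.9448713 ]] [ 0.51101644 -0.15690673  1.52622605]
```

View pics/top0.png

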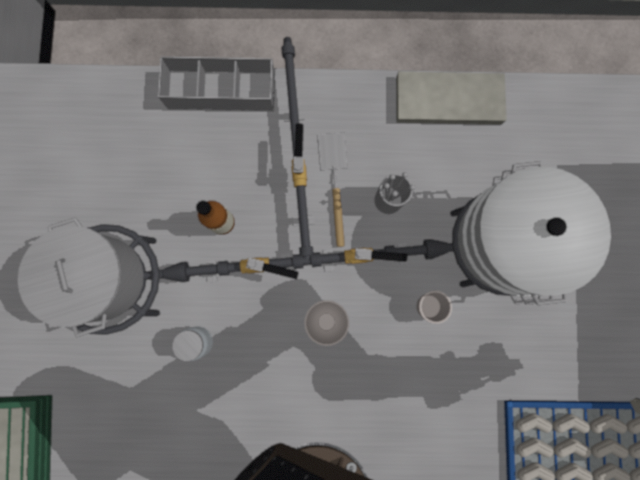

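View pics/side0.png

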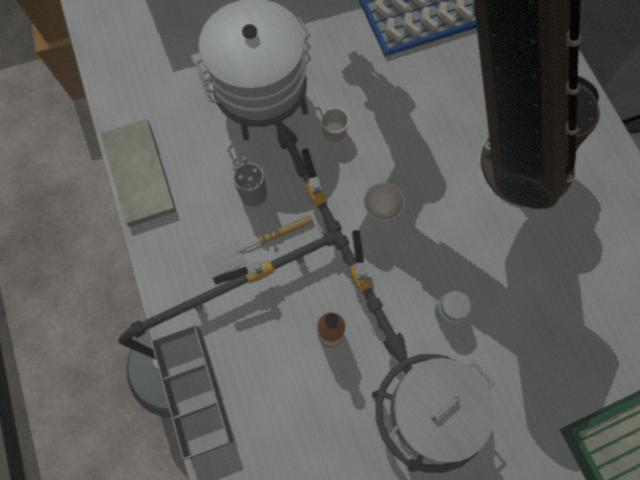

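```bash
cat > h.py <<'E'
import numpy as np,cv2
def world(s):
    z=s["z_map"]; K=s["intrinsics"]; v,u=np.indices(z.shape)
    P=np.stack([(u-K[0,2])/K[0,0]*z,(v-K[1,2])/K[1,1]*z,z],-1)
    W=(P-s["t"])@s["R"]; W[z==0]=np.nan
    return W
def proj(s,X):
    c=np.asarray(X)@s["R"].T+s["t"]; p=c@s["intrinsics"].T; return p[...,:2]/p[...,2:]
E
python3 - <<'E'
from h import *
s=np.load("top0.npz");s=dict(s);W=world(s)
for (u,v) in [(265,265),(285,270),(297,274),(250,265),(365,254),(385,256),(404,258),(350,256),(298,130),(420,248),(215,267),(305,258),(330,325),(435,305),(190,345),(213,215),(397,185),(70,275)]:
    print(u,v,W[v,u].round(3),s["frame"][v,u])
c=s["frame"][220:300,200:440]; cv2.imwrite("pics/crop0.png",cv2.resize(c,None,fx=3.3,fy=3.3,interpolation=cv2.INTER_CUBIC))
E
```

```text
265 265 [0.509 0.119 0.106] [22 21 20]
285 270 [0.499 0.076 0.105] [23 22 20]
297 274 [0.491 0.051 0.109] [62 61 61]
250 265 [0.508 0.149 0.112] [145 143 145]
365 254 [ 0.536 -0.093  0.102] [147 145 147]
385 256 [ 0.532 -0.134  0.11 ] [27 24 24]
404 258 [ 0.529 -0.175  0.107] [19 17 17]
350 256 [ 0.534 -0.063  0.074] [ 57 101 124]
298 130 [0.804 0.055 0.112] [22 21 20]
420 248 [ 0.555 -0.218  0.067] [49 46 46]
215 267 [0.505 0.232 0.069] [65 61 60]
305 258 [0.528 0.036 0.068] [67 63 62]
330 325 [ 0.38  -0.023  0.004] [130 133 139]
435 305 [ 0.43  -0.267  0.001] [123 125 132]
190 345 [0.339 0.273 0.086] [145 143 145]
213 215 [0.607 0.224 0.144] [ 33  65 104]
397 185 [ 0.69  -0.163  0.095] [70 68 69]
70 275 [0.477 0.463 0.222] [145 144 145]
```

View pics/crop0.png

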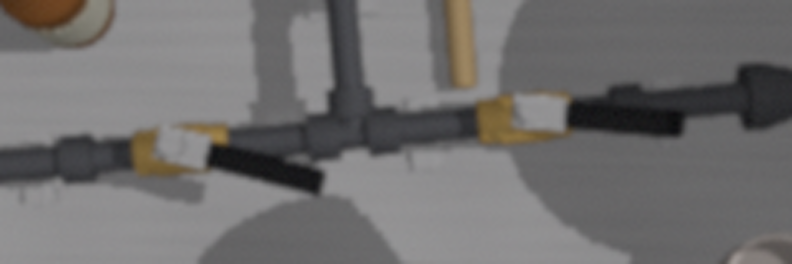

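```bash
cat >> h.py <<'E'
def fitrig(s):
    W=world(s); f=s["frame"].astype(int); dark=f.max(-1)<95
    sat=f.max(-1)-f.min(-1)
    m=dark&(sat<15)&(W[...,2]>.050)&(W[...,2]<.076)
    # cross pipe
    a=m&(np.abs(W[...,0]-(.532-.111*W[...,1]))<.025)&(W[...,1]>-.25)&(W[...,1]<.28)
    P=W[a]
    from scipy.optimize import least_squares
    r=least_squares(lambda p:(P[:,0]-p[0]-p[1]*P[:,1]),[.53,-.11],loss='soft_l1',f_scale=.005).x
    psi=np.arctan(-r[1])
    b=m&(W[...,0]>.57)&(W[...,0]<.95)&(np.abs(W[...,1]-.036-.111*(W[...,0]-.53))<.03)
    Q=W[b]
    # y = y0 + tan(psi) x
    y0=np.median(Q[:,1]-np.tan(psi)*Q[:,0]); sl=np.polyfit(Q[:,0],Q[:,1],1)
    A=np.array([[1,-r[1]],[-np.tan(psi),1]]); tee=np.linalg.solve(A,[r[0],y0])
    return tee,psi,sl,len(P),len(Q)
def lever(s,stem,):
    W=world(s); f=s["frame"].astype(int)
    d=np.hypot(W[...,0]-stem[0],W[...,1]-stem[1])
    m=(f.max(-1)<48)&(W[...,2]>.092)&(W[...,2]<.12)&(d<.115)&(d>.03)
    return W[m]
E
python3 - <<'E'
from h import *
for n in ["top","side"]:
    s=dict(np.load(n+"0.npz")); tee,psi,sl,a,b=fitrig(s); print(n,tee,psi,sl,a,b)
    R=np.array([[np.cos(psi),-np.sin(psi)],[np.sin(psi),np.cos(psi)]])
    for nm,y in [("L",.115),("R",-.115)]:
        st=tee+R@[0,y]; P=lever(s,st)
        if len(P)<10: print(nm,st,len(P));continue
        q=(P[:,:2]-st)@R; c=q.mean(0); d=np.linalg.svd(q-c)[2][0]; d*=np.sign(d@c)
        # angle from -x toward -y ; shutting clockwise
        print(nm,st,len(P),"z",np.median(P[:,2]),"ctr ang",np.arctan2(-c[1],-c[0]),"dir ang",np.arctan2(-d[1],-d[0]),"rmax",np.hypot(*q.T).max(),np.hypot(*q.T).min())
E
```

```text
top [0.52560662 0.03205772] 0.11572250849427781 [ 0.11130802 -0.02570799] 1741 952
L [0.51232821 0.14628855] 217 z 0.10824753783447116 ctr ang 1.22634510074592 dir ang 1.2021176240408176 rmax 0.09706414165496415 0.030124159982120112
R [ 0.53888502 -0.08217312] 247 z 0.10798724948005571 ctr ang 1.3671413776572447 dir ang 1.3949926884632124 rmax 0.09929878781178074 0.030173095648093857
side [0.52756679 0.03245191] 0.11102658659124753 [ 0.10730557 -0.02373031] 1594 1283
L [0.51482494 0.14674384] 185 z 0.1092049041897009 ctr ang 1.184438921671637 dir ang 1.1936976422503462 rmax 0.09926470474908096 0.030111873044395613
R [ 0.54030863 -0.08184002] 192 z 0.1096155255859668 ctr ang 1.345758408622879 dir ang 1.3807318390437693 rmax 0.10100645777466494 0.03015903128363804
```

```bash
cat >> h.py <<'E'
TEE=np.array([.5266,.0323]); PSI=.113
RR=np.array([[np.cos(PSI),-np.sin(PSI)],[np.sin(PSI),np.cos(PSI)]])
ST={'L':TEE+RR@[0,.115],'R':TEE+RR@[0,-.115]}
def finger(k,th,r,gap,side=.0185):
    u=RR@[-np.cos(th),-np.sin(th)]; p=RR@[-np.sin(th),np.cos(th)]
    return ST[k]+r*u-(side+gap)*p, np.degrees(np.arctan2(p[1],p[0]))
def rows(pos,yaw,tgts):
    "tgts: (x,y,z,yaw) waypoints, one row each from previous waypoint"
    out=[];pos=np.array(pos,float)
    for t in tgts:
        d=np.array(t[:3])-pos; a=np.radians(yaw)
        dx=d[0]*np.cos(a)+d[1]*np.sin(a); dy=d[0]*np.sin(a)-d[1]*np.cos(a)
        turn=-((t[3]-yaw+180)%360-180)
        out.append((round(dx,4),round(dy,4),round(-d[2],4),round(turn,1))); pos=np.array(t[:3]);yaw=t[3]
    return out
E
python3 - <<'E'
from h import *
s=dict(np.load("top0.npz"));W=world(s)
# heights near right/left pipes behind levers
for x in np.arange(.44,.72,.02):
    print(round(x,2),end=' ')
    for y in np.arange(-.30,.26,.02):
        m=(abs(W[...,0]-x)<.01)&(abs(W[...,1]-y)<.01)
        print("%4d"%(1000*np.nanmax(W[m][:,2]) if m.any() else -1),end='')
    print()
for th in [1.38,1,.5,0]: print(finger('R',th,.07,.014 if th==1.38 else 0))
print(rows([.285,-.611,.226],-155,[(.285,-.611,.36,-155),(.40,-.25,.36,-175),(.5765,-.146,.2,-175),(.5765,-.146,.09,-175)]), finger('L',1.2,.07,.014))
E
```

```text
0.44    2  66  27  13  65   2   2   4   3   3   2   2   3  48  47  46   4   6   2   2   2   3   3   3   2   3   2   4   3
0.46    2  66  66  67  65   1   2   2   3   2   1   2   2   1   4   4   4   4   3   2   4   3   4   2   5   3   4   4   3
0.48    2   3   2   3   3   5   3   2   3   1   2   3   2   4   2   2   3   3 110 110   3   3   1   3   3  60  64   5  65
0.5  255   3   2   2   2   3   2   2   2   2   3   4   3   4   6   3   4 106 111 112 112 112 115 113  75  76  78  72  73
0.52  256   3   3   3   3   5 109 112 112 111 109 109  76  69  72  78  78  76  76  73 108 110 115 115  75  75  74  64   7
0.54  260 247  80  82  71  71 111 111 111 112 109 116  77  73  72  79  79  78  75  62   6   2   1   2   2   2   4   3   4
0.56  262 252  81  84  76  70  73  76  74  66  71  68  68  19   4   6  74  76   3   2   3   2   4   2   2   2   2   2   5
0.58  262 251  70  75  70   3   5   3   3   2   2   2  17  22   4   3  68  73   2   2   4   3   2   2   2   4 122 123   3
0.6  261 248   3   3   2   3   2   3   3   2   2   3  14  23   2   2   3  72  67   1   3   1   2   2   3 123 190 190 135
0.62
[... 486 characters left out ...]
7    1   3   4   3   2  -1 153 153 153 109   3   2   2  18  19   4   3  77  77   3   3   2   2   3   2   2   4   3   3
(array([ 0.56652881, -0.15428067]), np.float64(175.5425988130319))
(array([ 0.52522432, -0.15293506]), np.float64(153.77020259806062))
(array([ 0.49295605, -0.13737086]), np.float64(125.12231284151946))
(array([ 0.47209986, -0.10824175]), np.float64(96.4744230849783))
[(np.float64(-0.0), np.float64(0.0), np.float64(-0.134), 0), (np.float64(-0.2568), np.float64(0.2786), np.float64(-0.0), 20), (np.float64(-0.1849), np.float64(0.0882), np.float64(0.16), 0), (np.float64(-0.0), np.float64(0.0), np.float64(0.11), 0)] (array([0.52721213, 0.07059389]), np.float64(165.2293585006771))
```

send_rows([
  {"x": 0,"y": 0,"z": -0.02,"turn": 0,"gripper": 0},
  {"x": 0,"y": 0,"z": -0.03,"turn": 0,"gripper": 0},
  {"x": 0,"y": 0,"z": -0.03,"turn": 0,"gripper": 0},
  {"x": 0,"y": 0,"z": -0.03,"turn": 0,"gripper": 0},
  {"x": 0,"y": 0,"z": -0.03,"turn": 0,"gripper": 0},
  {"x": 0,"y": 0,"z": -0.01,"turn": 0,"gripper": 0},
  {"x": 0,"y": 0,"z": 0,"turn": 0,"gripper": 0},
  {"x": 0,"y": 0,"z": 0,"turn": 0,"gripper": 0},
])

```text
clock: 0.9
tool_pos: [0.2841, -0.6099, 0.3747]
orientation: [179.3, -0.1, -155.1]
force: [-0.5, 0.4, -1.0]
opening: 0.029
```

```bash
python3 - <<'E'
from h import *
A=np.array([.284,-.610,.375,-155.1]);B=np.array([.40,-.25,.36,-175.1])
for r in rows(A[:3],A[3],[tuple(A+(B-A)*i/8) for i in range(1,9)]): print(*r)
E
```

```text
-0.0321 0.0347 0.0019 2.5
-0.0306 0.0361 0.0019 2.5
-0.029 0.0374 0.0019 2.5
-0.0273 0.0386 0.0019 2.5
-0.0256 0.0398 0.0019 2.5
-0.0238 0.0408 0.0019 2.5
-0.022 0.0418 0.0019 2.5
-0.0202 0.0428 0.0019 2.5
```

send_rows([
  {"x": -0.032,"y": 0.035,"z": 0,"turn": 2.5,"gripper": 0},
  {"x": -0.031,"y": 0.036,"z": 0,"turn": 2.5,"gripper": 0},
  {"x": -0.029,"y": 0.037,"z": 0,"turn": 2.5,"gripper": 0},
  {"x": -0.027,"y": 0.039,"z": 0,"turn": 2.5,"gripper": 0},
  {"x": -0.026,"y": 0.04,"z": 0,"turn": 2.5,"gripper": 0},
  {"x": -0.024,"y": 0.041,"z": 0,"turn": 2.5,"gripper": 0},
  {"x": -0.022,"y": 0.042,"z": 0,"turn": 2.5,"gripper": 0},
  {"x": -0.02,"y": 0.043,"z": 0,"turn": 2.5,"gripper": 0},
])

```text
clock: 1.7
tool_pos: [0.4005, -0.2388, 0.3616]
orientation: [178.3, -1.4, -176.4]
force: [1.9, 0.2, 0.7]
opening: 0.0
```

```bash
cat > m.py <<'E'
import sys
from h import *
from plant import get_obs
def go(B,n=8,pr=True):
    o=get_obs(); A=np.array([*o["tool_pos"],o["orientation"][2]]); B=np.array(B,float)
    B[3]=A[3]+((B[3]-A[3]+180)%360-180)
    print("at",A.round(4),"F",o["force"].round(1),"q6",o["joint_pos"][5].round(1),"t",o["clock"],"open",o["opening"])
    for r in rows(A[:3],A[3],[tuple(A+(B-A)*i/n) for i in range(1,n+1)]): print(*r)
if __name__=="__main__": go([float(v) for v in sys.argv[1:5]],int(sys.argv[5]))
E
python3 m.py .5665 -.154 .25 -180 7
```

```text
at [   0.4005   -0.2388    0.3616 -176.3833] F [1.9 0.2 0.7] q6 -78.5 t 1.7 open 1.2464051550714064e-05
-0.0244 0.0106 0.0159 0.5
-0.0243 0.0108 0.0159 0.5
-0.0242 0.011 0.0159 0.5
-0.0241 0.0113 0.0159 0.5
-0.024 0.0115 0.0159 0.5
-0.0239 0.0117 0.0159 0.5
-0.0238 0.0119 0.0159 0.5
```

```bash
python3 - <<'E'
from plant import get_obs
o=get_obs();print(o["joint_pos"].round(1),o["orientation"].round(2),o["qvel"].round(1))
E
```

```text
[ -7.7  -1.9  -8.8  -1.4 -84.7 -78.5] [ 178.35   -1.39 -176.38] [ 62.6 -13.2 -13.2  -2.    0.  -88. ]
```

send_rows([
  {"x": -0.024,"y": 0.011,"z": 0,"turn": 0.5,"gripper": 0},
  {"x": -0.024,"y": 0.011,"z": 0.016,"turn": 0.5,"gripper": 0},
  {"x": -0.024,"y": 0.011,"z": 0.016,"turn": 0.5,"gripper": 0},
  {"x": -0.024,"y": 0.011,"z": 0.016,"turn": 0.5,"gripper": 0},
  {"x": -0.024,"y": 0.011,"z": 0.016,"turn": 0.5,"gripper": 0},
  {"x": -0.024,"y": 0.012,"z": 0.016,"turn": 0.5,"gripper": 0},
  {"x": -0.02,"y": 0.01,"z": 0.016,"turn": 0.5,"gripper": 0},
  {"x": 0,"y": 0,"z": 0,"turn": 0,"gripper": 0},
])

```text
clock: 2.5
tool_pos: [0.5593, -0.1408, 0.2492]
orientation: [178.3, -2.2, -179.7]
force: [-0.4, -0.3, -1.3]
opening: 0.0002
```

```bash
python3 m.py .5665 -.154 .14 -183 6; python3 - <<'E'
from plant import get_obs,eyes
import cv2
o=get_obs();print(o["joint_pos"].round(1),o["orientation"].round(2),o["qvel"].round(1))
s=eyes.snapshot("top");cv2.imwrite("pics/top1.png",s["frame"])
E
```

```text
at [ 5.593000e-01 -1.408000e-01  2.492000e-01 -1.796863e+02] F [-0.4 -0.3 -1.3] q6 -93.1 t 2.5 open 0.000216951356280671
-0.0012 -0.0022 0.0182 0.6
-0.0012 -0.0022 0.0182 0.6
-0.0012 -0.0022 0.0182 0.6
-0.0013 -0.0022 0.0182 0.6
-0.0013 -0.0022 0.0182 0.6
-0.0013 -0.0021 0.0182 0.6
[  4.   12.2  -7.2  -2.  -72.7 -93.1] [ 178.26   -2.21 -179.69] [-0.4 -1.1 -0.7  0.6 -1.2  0.8]
```

View pics/top1.png

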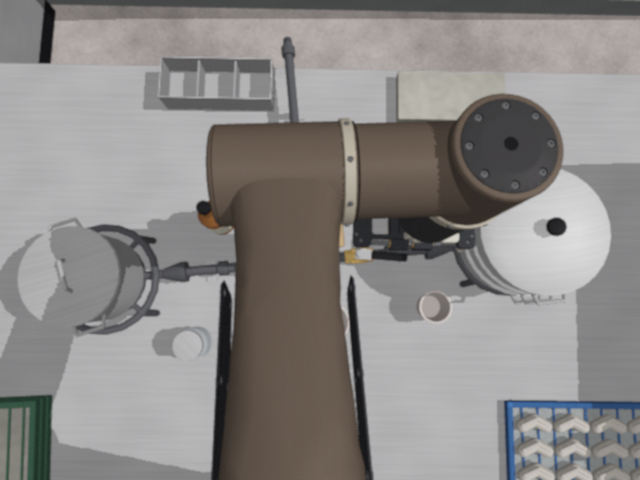

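```bash
python3 - <<'E'
from plant import get_obs,eyes
from h import *
for n in ["top","side","wrist"]:
    s=eyes.snapshot(n);cv2.imwrite(f"pics/{n}2.png",s["frame"]); np.savez(n+"2.npz",**s)
s=dict(np.load("top2.npz"));W=world(s)
for u,v in [(510,143),(460,180),(400,150),(280,170),(440,230),(370,235),(550,130),(510,195)]: print(u,v,W[v,u].round(3))
E
```

```text
510 143 [ 0.576 -0.151  0.692]
460 180 [ 0.547 -0.114  0.677]
400 150 [ 0.573 -0.062  0.675]
280 170 [0.552 0.042 0.68 ]
440 230 [ 0.526 -0.136  0.531]
370 235 [ 0.542 -0.073  0.36 ]
550 130 [ 0.589 -0.187  0.688]
510 195 [ 0.532 -0.151  0.689]
```

View pics/side2.png

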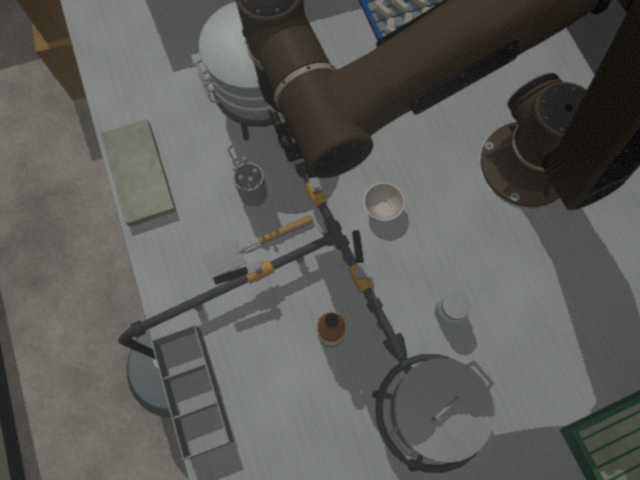

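View pics/wrist2.png

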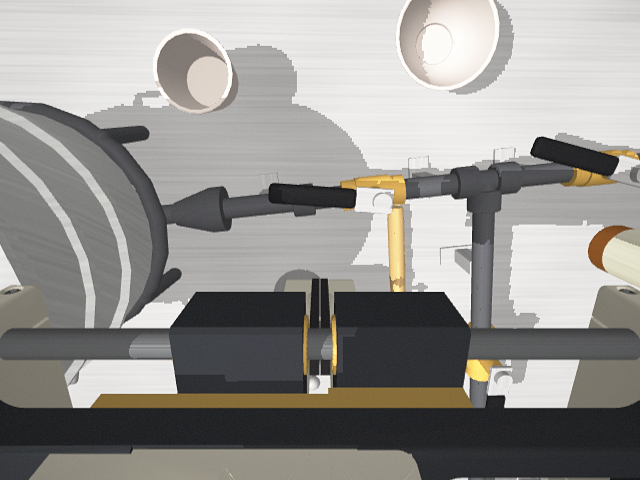

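send_rows([
  {"x": -0.0025,"y": -0.004,"z": 0.01,"turn": 1,"gripper": 0},
  {"x": -0.0025,"y": -0.004,"z": 0.018,"turn": 1,"gripper": 0},
  {"x": -0.002,"y": -0.003,"z": 0.018,"turn": 1,"gripper": 0},
  {"x": -0.001,"y": -0.002,"z": 0.018,"turn": 0.5,"gripper": 0},
  {"x": 0,"y": 0,"z": 0.018,"turn": 0.5,"gripper": 0},
  {"x": 0,"y": 0,"z": 0.018,"turn": 0.5,"gripper": 0},
  {"x": 0,"y": 0,"z": 0.01,"turn": 0,"gripper": 0},
  {"x": 0,"y": 0,"z": 0,"turn": 0,"gripper": 0},
])

```text
clock: 3.5
tool_pos: [0.5624, -0.1581, 0.1435]
orientation: [178.4, -1.3, 175.0]
force: [-0.0, -0.1, 1.6]
opening: 0.0008
```

```bash
python3 m.py .5665 -.154 .09 -184 4; python3 - <<'E'
from plant import get_obs,eyes
from h import *
print(get_obs()["orientation"])
for n in ["side","wrist"]:
    s=eyes.snapshot(n);cv2.imwrite(f"pics/{n}3.png",s["frame"]); np.savez(n+"3.npz",**s)
E
```

```text
at [ 5.624000e-01 -1.581000e-01  1.435000e-01  1.749768e+02] F [-0.  -0.1  1.6] q6 -96.2 t 3.5 open 0.0007856621185747879
-0.0009 0.0011 0.0134 -0.3
-0.0009 0.0011 0.0134 -0.3
-0.0009 0.0011 0.0134 -0.3
-0.0009 0.0011 0.0134 -0.3
[178.40456905  -1.26332731 174.97679746]
```

View pics/wrist3.png

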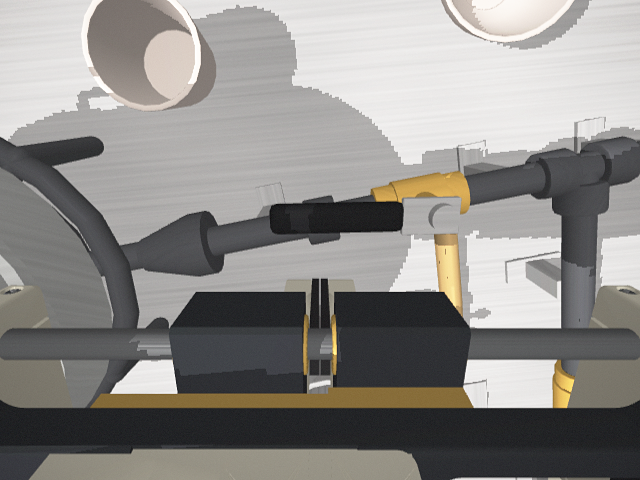

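View pics/side3.png

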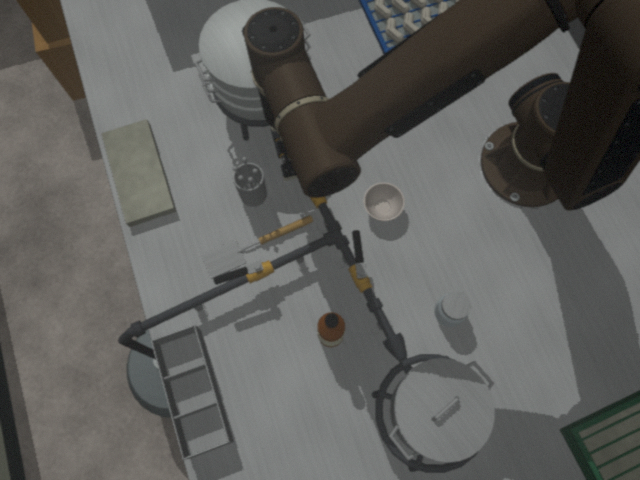

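```bash
python3 - <<'E'
from h import *
s=dict(np.load("wrist3.npz"));W=world(s);f=s["frame"].astype(int)
for u,v in [(275,218),(335,204),(335,218),(335,232),(400,218),(440,215),(320,290),(306,345),(250,310),(420,310),(250,370),(320,380)]: print(u,v,W[v,u].round(4),f[v,u])
m=(f.max(-1)<50)&(W[...,2]>.1)&(W[...,2]<.125)&(np.indices(m.shape if 0 else f.shape[:2])[0]<260)
P=W[m];q=(P[:,:2]-ST['R'])@RR;c=q.mean(0);d=np.linalg.svd(q-c,full_matrices=False)[2][0];d*=np.sign(d@c)
print(len(P),np.median(P[:,2]),c,np.arctan2(-c[1],-c[0]),np.arctan2(-d[1],-d[0]),np.hypot(*q.T).min(),np.hypot(*q.T).max())
E
```

```text
275 218 [ 0.5295 -0.1795  0.1104] [36 38 36]
335 204 [ 0.5253 -0.1449  0.1073] [29 26 28]
335 218 [ 0.5326 -0.1457  0.1107] [34 32 29]
335 232 [ 0.5417 -0.1462  0.108 ] [35 31 34]
400 218 [ 0.5367 -0.1082  0.1088] [29 29 30]
440 215 [ 0.5355 -0.0872  0.115 ] [171 171 173]
320 290 [ 6.294e-01 -1.595e-01  1.000e-04] [146 148 149]
306 345 [ 0.5336 -0.1614  0.2296] [ 73 146 182]
250 310 [ 0.525  -0.1745  0.2254] [42 39 36]
420 310 [nan nan nan] [42 39 38]
250 370 [ 0.536  -0.1747  0.234 ] [49 45 45]
320 380 [ 0.642  -0.1639  0.1092] [128 129 129]
3894 0.10976925281437926 [-0.014147   -0.06201111] 1.3464985462897605 1.3895571114509235 0.02504800963821061 0.10162716933544645
```

send_rows([
  {"x": -0.002,"y": 0.002,"z": 0.012,"turn": 0,"gripper": 0},
  {"x": -0.002,"y": 0.002,"z": 0.013,"turn": 0,"gripper": 0},
  {"x": 0,"y": 0,"z": 0.013,"turn": 0,"gripper": 0},
  {"x": 0,"y": 0,"z": 0.01,"turn": 0,"gripper": 0},
  {"x": 0,"y": 0,"z": 0.003,"turn": 0,"gripper": 0},
  {"x": 0,"y": 0,"z": 0,"turn": 0,"gripper": 0},
  {"x": 0,"y": 0,"z": 0,"turn": 0,"gripper": 0},
  {"x": 0,"y": 0,"z": 0,"turn": 0,"gripper": 0},
])

```text
clock: 4.4
tool_pos: [0.5687, -0.1525, 0.0915]
orientation: [178.4, -1.0, 175.1]
force: [-0.0, -0.3, 0.2]
opening: 0.0006
```

```bash
cat > path.py <<'E'
import sys
from m import *
def path(k,th0,th1,n,r=.07,z=.09,comp=0,side=.0185,yawoff=0):
    o=get_obs(); p0=o["tool_pos"]; y0=o["orientation"][2]
    print("at",p0.round(4),o["orientation"].round(1),"F",o["force"].round(1),"t",o["clock"])
    T=[]
    for i in range(1,n+1):
        th=th0+(th1-th0)*i/n; c,y=finger(k,th,r,-comp,side); T.append((*c,z,y+yawoff))
    for x in rows(p0,y0,T): print(*x)
if __name__=="__main__":
    a=sys.argv; path(a[1],float(a[2]),float(a[3]),int(a[4]),*[float(v) for v in a[5:]])
E
python3 path.py R 1.38 .95 7; for t in 1.38 1.2 1.05 .8 .4 0; do python3 -c "
from h import *;print(finger('R',$t,.07,0))"; done
```

```text
at [ 0.5687 -0.1525  0.0915] [178.4  -1.  175.1] F [-0.  -0.3  0.2] t 4.4
0.0204 -0.0031 0.0015 3.0
0.0043 -0.001 -0.0 3.5
0.0043 -0.001 -0.0 3.5
0.0043 -0.001 -0.0 3.5
0.0043 -0.001 -0.0 3.5
0.0043 -0.001 -0.0 3.5
0.0043 -0.001 -0.0 3.5
(array([ 0.55257116, -0.15319262]), np.float64(175.5425988130319))
(array([ 0.53960949, -0.15436994]), np.float64(165.2293585006771))
(array([ 0.52878919, -0.15356322]), np.float64(156.63499157371476))
(array([ 0.51141096, -0.14867089]), np.float64(142.31104669544416))
(array([ 0.48765771, -0.1324407 ]), np.float64(119.39273489021123))
(array([ 0.47209986, -0.10824175]), np.float64(96.4744230849783))
```

send_rows([
  {"x": 0.006,"y": 0,"z": 0,"turn": 0,"gripper": 0},
  {"x": 0.006,"y": 0,"z": 0,"turn": 0,"gripper": 0},
  {"x": 0.004,"y": -0.001,"z": 0,"turn": 0,"gripper": 0},
  {"x": 0.004,"y": -0.001,"z": 0,"turn": 2,"gripper": 0},
  {"x": 0.004,"y": -0.001,"z": 0,"turn": 3,"gripper": 0},
  {"x": 0.004,"y": -0.001,"z": 0,"turn": 3,"gripper": 0},
  {"x": 0.004,"y": -0.001,"z": 0,"turn": 3,"gripper": 0},
  {"x": 0.004,"y": -0.001,"z": 0,"turn": 3,"gripper": 0},
])

```text
clock: 5.2
tool_pos: [0.5365, -0.1538, 0.0954]
orientation: [178.4, -0.4, 160.7]
force: [3.5, -2.4, -2.8]
opening: 0.0006
```

```bash
python3 path.py R 1.2 .8 8; python3 - <<'E'
from plant import eyes
from h import *
for n in ["wrist"]:
    s=eyes.snapshot(n);cv2.imwrite(f"pics/{n}4.png",s["frame"]); np.savez(n+"4.npz",**s)
E
```

```text
at [ 0.5365 -0.1538  0.0954] [178.4  -0.4 160.7] F [ 3.5 -2.4 -2.8] t 5.2
0.0003 -0.0006 0.0054 -1.7
0.0035 -0.0008 -0.0 2.9
0.0035 -0.0008 -0.0 2.9
0.0035 -0.0008 -0.0 2.9
0.0035 -0.0008 -0.0 2.9
0.0035 -0.0008 -0.0 2.9
0.0035 -0.0008 -0.0 2.9
0.0035 -0.0008 -0.0 2.9
```

View pics/wrist4.png

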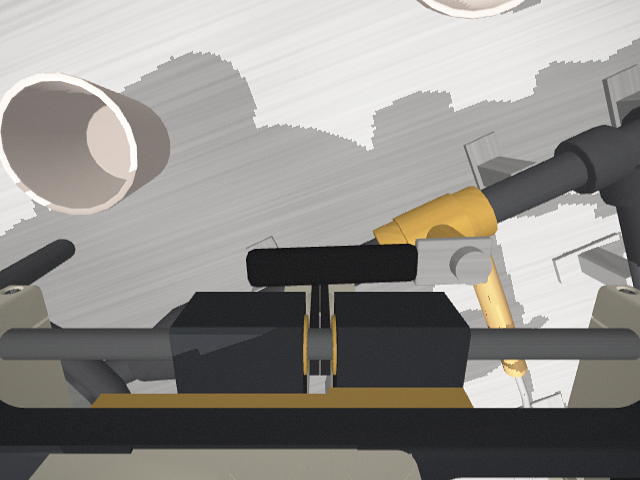

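send_rows([
  {"x": 0.004,"y": -0.001,"z": 0.003,"turn": 1,"gripper": 0},
  {"x": 0.004,"y": -0.001,"z": 0.003,"turn": 2,"gripper": 0},
  {"x": 0.005,"y": -0.001,"z": 0.001,"turn": 3,"gripper": 0},
  {"x": 0.005,"y": -0.001,"z": 0.001,"turn": 3.5,"gripper": 0},
  {"x": 0.005,"y": -0.001,"z": 0.001,"turn": 3.5,"gripper": 0},
  {"x": 0.005,"y": -0.001,"z": 0.001,"turn": 3.5,"gripper": 0},
  {"x": 0.005,"y": -0.001,"z": 0.001,"turn": 3.5,"gripper": 0},
  {"x": 0.005,"y": -0.001,"z": 0.001,"turn": 3.5,"gripper": 0},
])

```text
clock: 6.05
tool_pos: [0.5071, -0.1459, 0.0903]
orientation: [178.1, 0.2, 136.7]
force: [1.6, -3.3, 3.6]
opening: 0.0002
```

```bash
python3 path.py R .8 .4 8
```

```text
at [ 0.5071 -0.1459  0.0903] [178.1   0.2 136.7] F [ 1.6 -3.3  3.6] t 6.05
-0.0016 -0.0003 0.0003 -2.8
0.0035 -0.0008 -0.0 2.9
0.0035 -0.0008 -0.0 2.9
0.0035 -0.0008 -0.0 2.9
0.0035 -0.0008 -0.0 2.9
0.0035 -0.0008 -0.0 2.9
0.0035 -0.0008 -0.0 2.9
0.0035 -0.0008 -0.0 2.9
```

send_rows([
  {"x": 0.004,"y": -0.001,"z": 0,"turn": 2,"gripper": 0},
  {"x": 0.005,"y": -0.001,"z": 0,"turn": 3,"gripper": 0},
  {"x": 0.005,"y": -0.001,"z": 0,"turn": 3,"gripper": 0},
  {"x": 0.005,"y": -0.001,"z": 0,"turn": 3.5,"gripper": 0},
  {"x": 0.005,"y": -0.001,"z": 0,"turn": 3.5,"gripper": 0},
  {"x": 0.005,"y": -0.001,"z": 0,"turn": 3.5,"gripper": 0},
  {"x": 0.005,"y": -0.001,"z": 0,"turn": 3,"gripper": 0},
  {"x": 0.004,"y": -0.001,"z": 0,"turn": 2,"gripper": 0},
])

```text
clock: 6.85
tool_pos: [0.481, -0.1225, 0.0907]
orientation: [177.6, -0.1, 112.4]
force: [5.6, -4.1, -3.2]
opening: 0.0005
```

```bash
python3 path.py R .3 0 8;python3 - <<'E'
from plant import eyes
from h import *
for n in ["wrist"]:
    s=eyes.snapshot(n);cv2.imwrite(f"pics/{n}5.png",s["frame"]); np.savez(n+"5.npz",**s)
E
```

```text
at [ 0.481  -0.1225  0.0907] [ 1.776e+02 -1.000e-01  1.124e+02] F [ 5.6 -4.1 -3.2] t 6.85
-0.0023 -0.0006 0.0007 0.9
0.0026 -0.0006 -0.0 2.1
0.0026 -0.0006 -0.0 2.1
0.0026 -0.0006 -0.0 2.1
0.0026 -0.0006 -0.0 2.1
0.0026 -0.0006 -0.0 2.1
0.0026 -0.0006 -0.0 2.1
0.0026 -0.0006 -0.0 2.1
```

View pics/wrist5.png

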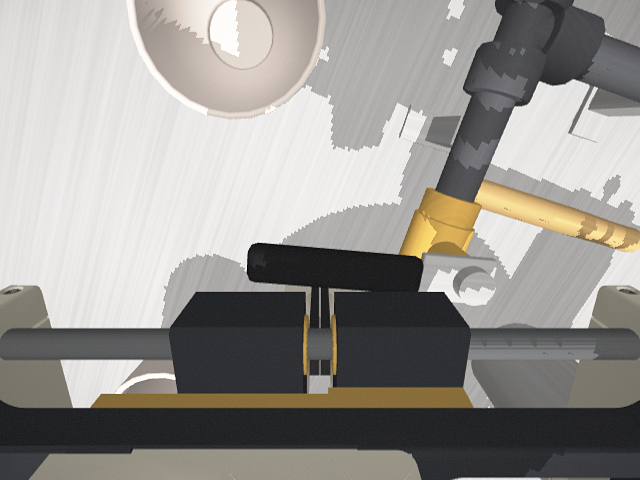

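send_rows([
  {"x": 0.003,"y": -0.001,"z": 0,"turn": 3,"gripper": 0},
  {"x": 0.003,"y": -0.001,"z": 0,"turn": 3,"gripper": 0},
  {"x": 0.003,"y": -0.001,"z": 0,"turn": 3,"gripper": 0},
  {"x": 0.003,"y": -0.001,"z": 0,"turn": 3,"gripper": 0},
  {"x": 0.003,"y": -0.001,"z": 0,"turn": 2,"gripper": 0},
  {"x": 0.002,"y": 0,"z": 0,"turn": 0,"gripper": 0},
  {"x": 0.002,"y": 0,"z": 0,"turn": 0,"gripper": 0},
  {"x": 0.002,"y": 0,"z": 0,"turn": 0,"gripper": 0},
])

```text
clock: 7.7
tool_pos: [0.4698, -0.1221, 0.089]
orientation: [177.6, -3.1, 99.3]
force: [-0.0, 0.5, 0.1]
opening: 0.0008
```

```bash
cat > lw.py <<'E'
import sys
from h import *
from plant import eyes
k,n=sys.argv[1],sys.argv[2]; cam=sys.argv[3] if len(sys.argv)>3 else "wrist"
s=eyes.snapshot(cam);cv2.imwrite(f"pics/{cam}{n}.png",s["frame"]);np.savez(f"{cam}{n}.npz",**s)
W=world(s);f=s["frame"].astype(int)
q=(W[...,:2]-ST[k])@RR; d=np.hypot(q[...,0],q[...,1])
m=(f.max(-1)<60)&(W[...,2]>.1)&(W[...,2]<.125)&(d<.11)&(d>.03)
if cam=="wrist": m[285:]=False
lab=cv2.connectedComponentsWithStats(m.astype(np.uint8)); i=1+np.argmax(lab[2][1:,4]); m=lab[1]==i
P=W[m];q=q[m];c=q.mean(0);d=np.linalg.svd(q-c,full_matrices=False)[2][0];d*=np.sign(d@c)
print(len(P),"z",np.median(P[:,2]).round(4),"ctr ang %.3f dir ang %.3f"%(np.arctan2(-c[1],-c[0]),np.arctan2(-d[1],-d[0])),"r",np.hypot(*q.T).min().round(3),np.hypot(*q.T).max().round(3))
E
python3 lw.py R 6;python3 path.py R .1 0 2
```

```text
6461 z 0.1097 ctr ang 0.092 dir ang 0.095 r 0.03 0.102
at [ 0.4698 -0.1219  0.089 ] [177.6  -3.1  99.3] F [-0.   0.5  0.7] t 7.75
0.0096 0.0053 -0.001 -0.0
0.0035 -0.0008 -0.0 2.9
```

send_rows([
  {"x": 0.003,"y": 0.001,"z": 0,"turn": 0,"gripper": 0},
  {"x": 0.003,"y": 0.001,"z": 0,"turn": 0,"gripper": 0},
  {"x": 0.003,"y": 0.001,"z": 0,"turn": 0,"gripper": 0},
  {"x": 0.003,"y": 0,"z": 0,"turn": 0,"gripper": 0},
  {"x": 0.003,"y": 0,"z": 0,"turn": 0,"gripper": 0},
  {"x": 0.003,"y": 0,"z": 0,"turn": 0,"gripper": 0},
  {"x": 0.002,"y": 0,"z": 0,"turn": 0,"gripper": 0},
  {"x": 0.001,"y": 0,"z": 0,"turn": 0,"gripper": 0},
])

```text
clock: 8.55
tool_pos: [0.4692, -0.111, 0.0891]
orientation: [177.7, -3.5, 100.0]
force: [1.3, -6.8, -3.3]
opening: 0.0003
```

```bash
python3 lw.py R 7;python3 path.py R .1 0 2
```

```text
5570 z 0.1097 ctr ang -0.023 dir ang 0.020 r 0.03 0.101
at [ 0.4692 -0.1109  0.0891] [177.7  -3.5 100. ] F [ 0.8 -9.9 -2.4] t 8.6
-0.0014 0.0041 -0.0009 0.7
0.0035 -0.0008 -0.0 2.9
```

View pics/wrist7.png

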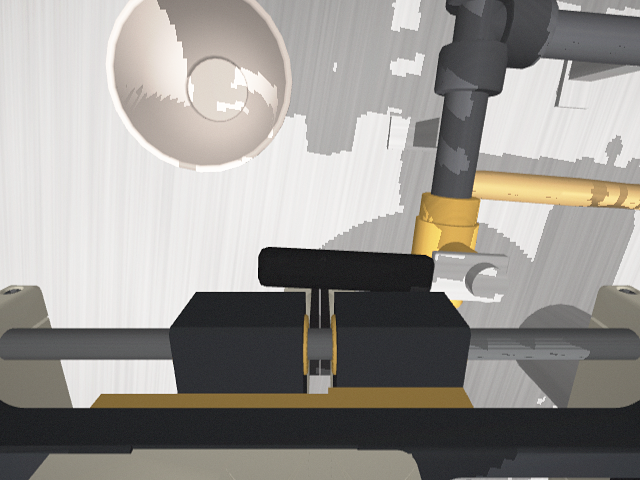

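send_rows([
  {"x": 0.003,"y": 0,"z": 0,"turn": 0,"gripper": 0},
  {"x": 0.003,"y": 0,"z": 0,"turn": 1,"gripper": 0},
  {"x": 0.003,"y": 0,"z": 0,"turn": 1,"gripper": 0},
  {"x": 0.003,"y": 0,"z": 0,"turn": 1,"gripper": 0},
  {"x": 0.003,"y": 0,"z": 0,"turn": 0,"gripper": 0},
  {"x": 0.003,"y": 0,"z": 0,"turn": 0,"gripper": 0},
  {"x": 0.003,"y": 0,"z": 0,"turn": 0,"gripper": 0},
  {"x": 0.003,"y": 0,"z": 0,"turn": 0,"gripper": 0},
])

```text
clock: 9.4
tool_pos: [0.4691, -0.1099, 0.0885]
orientation: [177.6, -4.7, 98.1]
force: [3.8, -16.9, -7.4]
opening: 0.0004
```

```bash
python3 lw.py R 8;python3 path.py R .1 0 2
```

```text
5402 z 0.1097 ctr ang -0.027 dir ang 0.003 r 0.03 0.101
at [ 0.4692 -0.1099  0.0885] [177.6  -4.7  98.1] F [  4.5 -17.7  -6.9] t 9.45
-0.0023 0.004 -0.0015 -1.3
0.0035 -0.0008 -0.0 2.9
```

send_rows([
  {"x": -0.004,"y": 0,"z": 0,"turn": 0,"gripper": 0},
  {"x": -0.008,"y": 0,"z": 0,"turn": 0,"gripper": 0},
  {"x": -0.008,"y": 0,"z": 0,"turn": 0,"gripper": 0},
  {"x": -0.006,"y": 0,"z": -0.003,"turn": 0,"gripper": 0},
  {"x": 0,"y": 0,"z": -0.02,"turn": 0,"gripper": 0},
  {"x": 0,"y": 0,"z": -0.035,"turn": 0,"gripper": 0},
  {"x": 0,"y": 0,"z": -0.035,"turn": 0,"gripper": 0},
  {"x": 0,"y": 0,"z": -0.035,"turn": 0,"gripper": 0},
])

```text
clock: 10.25
tool_pos: [0.4666, -0.149, 0.2134]
orientation: [178.2, -4.9, 98.0]
force: [0.9, -0.1, -0.2]
opening: 0.0001
```

```bash
cat >> h.py <<'E'
from scipy.spatial.transform import Rotation as Ro
def rows(pos,ori,tgts):
    out=[];pos=np.array(pos,float); R=Ro.from_euler('xyz',ori,degrees=True)
    yaw=ori[2]
    for t in tgts:
        d=R.inv().apply(np.array(t[:3])-pos); turn=-((t[3]-yaw+180)%360-180)
        out.append(tuple(float(v) for v in (*d.round(4),round(turn,1)))); pos=np.array(t[:3]); yaw=t[3]
        R=R*Ro.from_euler('z',turn,degrees=True)
    return out
E
sed -i 's/y0=o\["orientation"\]\[2\]/y0=o["orientation"]/' path.py
sed -i 's/rows(A\[:3\],A\[3\],/rows(A[:3],o["orientation"],/' m.py
python3 lw.py R 9; python3 lw.py L 9 side;python3 lw.py L 9 wrist; python3 path.py L 1.2 1.2 1; python3 -c "
from h import *
for g in (0,.014):print(finger('L',1.2,.07,g))"
```

```text
2116 z 0.1098 ctr ang 0.012 dir ang -0.009 r 0.03 0.101
215 z 0.1092 ctr ang 1.205 dir ang 1.209 r 0.03 0.098
at [ 0.4685 -0.1491  0.2148] [177.8  -4.8  98. ] F [-0.2 -0.2 -0.8] t 10.4
0.2035 0.0704 0.1452 -67.2
(array([0.51367477, 0.07416319]), np.float64(165.2293585006771))
(array([0.52721213, 0.07059389]), np.float64(165.2293585006771))Traceback (most recent call last):
  File "lw.py", line 10, in <module>
    lab=cv2.connectedComponentsWithStats(m.astype(np.uint8)); i=1+np.argmax(lab[2][1:,4]); m=lab[1]==i
                                                                  ~~~~~~~~~^^^^^^^^^^^^^^
    return _wrapfunc(a, 'argmax', axis=axis, out=out, **kwds)
    return bound(*args, **kwds)
ValueError: attempt to get argmax of an empty sequence
```

View pics/wrist9.png

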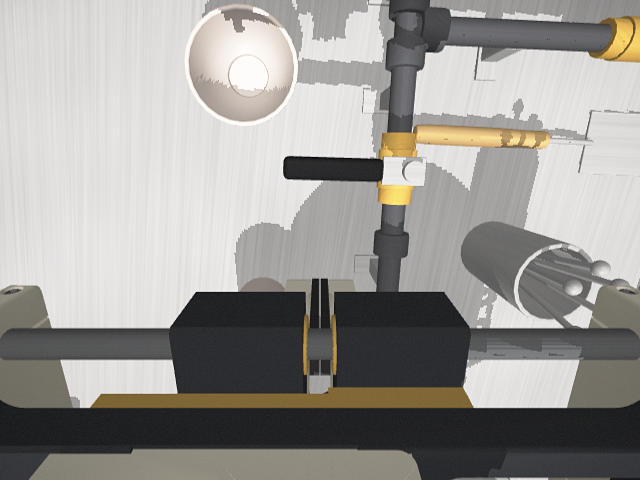

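```bash
python3 m.py .532 .068 .205 155 8
```

```text
at [ 0.4685 -0.1491  0.2148 98.0078] F [-0.2 -0.2 -0.8] q6 -170.7 t 10.4 open 0.0005901417473972844
0.0256 0.0115 0.0038 -7.1
0.0239 0.0146 0.0038 -7.1
0.022 0.0174 0.0038 -7.1
0.0196 0.02 0.0038 -7.1
0.017 0.0223 0.0038 -7.1
0.0141 0.0242 0.0038 -7.1
0.011 0.0258 0.0038 -7.1
0.0077 0.027 0.0038 -7.1
```

send_rows([
  {"x": 0,"y": 0,"z": 0,"turn": -7,"gripper": 0},
  {"x": 0.025,"y": 0.013,"z": 0.002,"turn": -7,"gripper": 0},
  {"x": 0.026,"y": 0.017,"z": 0.002,"turn": -7,"gripper": 0},
  {"x": 0.026,"y": 0.02,"z": 0.002,"turn": -7,"gripper": 0},
  {"x": 0.022,"y": 0.024,"z": 0.002,"turn": -7,"gripper": 0},
  {"x": 0.018,"y": 0.026,"z": 0.002,"turn": -7,"gripper": 0},
  {"x": 0.014,"y": 0.027,"z": 0.002,"turn": -7,"gripper": 0},
  {"x": 0.01,"y": 0.025,"z": 0,"turn": -6,"gripper": 0},
])

```text
clock: 11.2
tool_pos: [0.5057, 0.0649, 0.2168]
orientation: [174.9, -1.3, 154.6]
force: [-0.1, -0.1, 0.3]
opening: 0.0003
```

```bash
python3 m.py .532 .068 .20 158 8
```

```text
at [5.057000e-01 6.490000e-02 2.168000e-01 1.546237e+02] F [-0.1 -0.1  0.3] q6 -139.4 t 11.2 open 0.00025479758542314775
-0.0029 0.0016 0.0022 -0.4
-0.0029 0.0015 0.0022 -0.4
-0.0029 0.0015 0.0022 -0.4
-0.0029 0.0015 0.0022 -0.4
-0.0029 0.0015 0.0022 -0.4
-0.0029 0.0015 0.0022 -0.4
-0.0029 0.0014 0.0022 -0.4
-0.0029 0.0014 0.0022 -0.4
```

send_rows([
  {"x": -0.006,"y": 0.001,"z": 0.002,"turn": -1,"gripper": 0},
  {"x": -0.006,"y": 0.003,"z": 0.005,"turn": -1,"gripper": 0},
  {"x": -0.006,"y": 0.003,"z": 0.01,"turn": -1,"gripper": 0},
  {"x": -0.005,"y": 0.003,"z": 0.015,"turn": -1,"gripper": 0},
  {"x": -0.003,"y": 0.002,"z": 0.015,"turn": 0,"gripper": 0},
  {"x": 0,"y": 0,"z": 0.015,"turn": 0,"gripper": 0},
  {"x": 0,"y": 0,"z": 0.005,"turn": 0,"gripper": 0},
  {"x": 0,"y": 0,"z": 0,"turn": 0,"gripper": 0},
])

```text
clock: 12.0
tool_pos: [0.5361, 0.0699, 0.1405]
orientation: [175.1, -1.3, 158.8]
force: [-1.0, -0.2, 0.2]
opening: 0.0001
```

```bash
python3 m.py .532 .068 .09 160 6;python3 lw.py L 10
```

```text
at [5.36100e-01 6.99000e-02 1.40500e-01 1.58757e+02] F [-1.  -0.2  0.2] q6 -133.1 t 12.0 open 0.00013383959860111845
0.0003 -0.0013 0.0084 -0.2
0.0003 -0.0013 0.0084 -0.2
0.0003 -0.0013 0.0084 -0.2
0.0003 -0.0013 0.0084 -0.2
0.0003 -0.0013 0.0084 -0.2
0.0003 -0.0013 0.0084 -0.2
4007 z 0.1097 ctr ang 1.208 dir ang 1.221 r 0.03 0.101
```

View pics/wrist10.png

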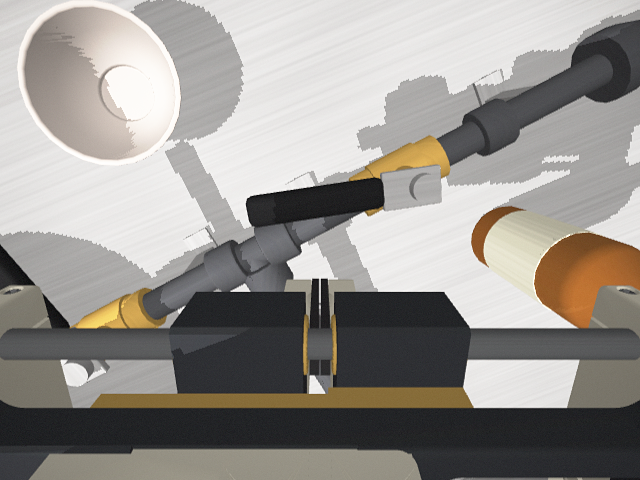

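send_rows([
  {"x": 0,"y": -0.001,"z": 0.01,"turn": 0,"gripper": 0},
  {"x": 0,"y": -0.001,"z": 0.012,"turn": 0,"gripper": 0},
  {"x": 0,"y": -0.001,"z": 0.012,"turn": 0,"gripper": 0},
  {"x": 0,"y": -0.001,"z": 0.009,"turn": 0,"gripper": 0},
  {"x": 0,"y": 0,"z": 0.004,"turn": 0,"gripper": 0},
  {"x": 0,"y": 0,"z": 0,"turn": 0,"gripper": 0},
  {"x": 0.004,"y": 0,"z": 0,"turn": 0,"gripper": 0},
  {"x": 0.004,"y": 0,"z": 0,"turn": 0,"gripper": 0},
])

```text
clock: 12.85
tool_pos: [0.5283, 0.0732, 0.091]
orientation: [175.0, -1.2, 158.7]
force: [0.7, 0.4, -0.8]
opening: 0.0005
```

```bash
python3 path.py L 1.2 .9 6;python3 lw.py L 11
```

```text
at [0.5283 0.0732 0.091 ] [175.   -1.2 158.7] F [ 0.7  0.4 -0.8] t 12.85
0.0173 -0.0057 0.0009 -3.6
0.0035 -0.0008 -0.0 2.9
0.0035 -0.0008 -0.0 2.9
0.0035 -0.0008 0.0 2.9
0.0035 -0.0008 0.0 2.9
0.0035 -0.0008 0.0 2.9
6621 z 0.1097 ctr ang 1.198 dir ang 1.226 r 0.03 0.101
```

send_rows([
  {"x": 0.005,"y": -0.001,"z": 0,"turn": 0,"gripper": 0},
  {"x": 0.005,"y": -0.001,"z": 0,"turn": 0,"gripper": 0},
  {"x": 0.004,"y": -0.001,"z": 0,"turn": 0,"gripper": 0},
  {"x": 0.004,"y": -0.001,"z": 0,"turn": 0,"gripper": 0},
  {"x": 0.004,"y": -0.001,"z": 0,"turn": 1,"gripper": 0},
  {"x": 0.004,"y": -0.001,"z": 0,"turn": 2,"gripper": 0},
  {"x": 0.004,"y": -0.001,"z": 0,"turn": 2,"gripper": 0},
  {"x": 0.002,"y": 0,"z": 0,"turn": 1,"gripper": 0},
])

```text
clock: 13.7
tool_pos: [0.4969, 0.0797, 0.0932]
orientation: [174.8, -1.3, 152.4]
force: [5.5, -3.8, -4.6]
opening: 0.0
```

```bash
python3 path.py L 1.0 .785 5;python3 lw.py L 12; python3 lw.py L 12 side
```

```text
at [0.4969 0.0797 0.0932] [174.8  -1.3 152.4] F [ 5.5 -3.8 -4.6] t 13.7
-0.0011 -0.0036 0.0028 1.1
0.003 -0.0007 0.0 2.5
0.003 -0.0007 0.0 2.5
0.003 -0.0007 0.0 2.5
0.003 -0.0007 0.0 2.5
5918 z 0.1097 ctr ang 0.887 dir ang 0.916 r 0.03 0.102
19 z 0.1101 ctr ang 0.991 dir ang 0.907 r 0.041 0.056
```

View pics/wrist12.png

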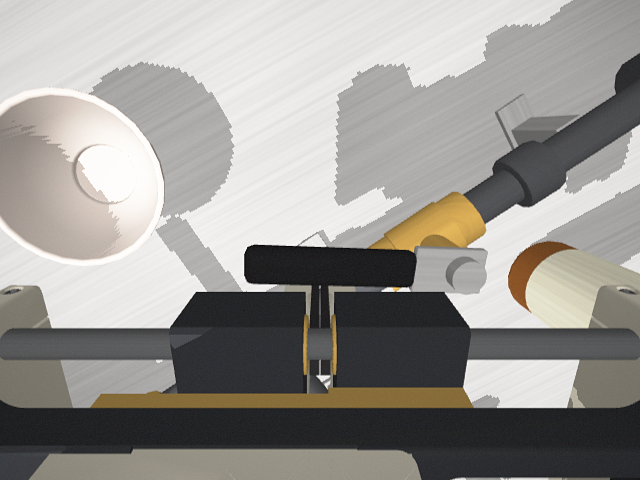

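send_rows([
  {"x": 0.003,"y": -0.001,"z": 0.001,"turn": 2,"gripper": 0},
  {"x": 0.003,"y": 0,"z": 0.001,"turn": 2,"gripper": 0},
  {"x": 0.002,"y": 0,"z": 0,"turn": 1,"gripper": 0},
  {"x": 0,"y": 0,"z": 0,"turn": 0,"gripper": 0},
  {"x": 0,"y": 0,"z": 0,"turn": 0,"gripper": 0},
  {"x": 0,"y": 0,"z": 0,"turn": 0,"gripper": 0},
  {"x": 0,"y": 0,"z": 0,"turn": 0,"gripper": 0},
  {"x": 0,"y": 0,"z": 0,"turn": 0,"gripper": 0},
])

```text
clock: 14.6
tool_pos: [0.4908, 0.0818, 0.0929]
orientation: [174.9, -1.6, 147.4]
force: [3.2, -1.5, -1.6]
opening: 0.0003
```

```bash
python3 path.py L .83 .785 1;python3 lw.py L 13
```

```text
at [0.4908 0.0818 0.0929] [174.9  -1.6 147.4] F [ 3.2 -1.5 -1.6] t 14.6
0.0044 -0.0049 0.0026 6.0
5955 z 0.1097 ctr ang 0.788 dir ang 0.816 r 0.03 0.101
```

send_rows([
  {"x": -0.005,"y": 0,"z": 0,"turn": 0,"gripper": 0},
  {"x": -0.008,"y": 0,"z": 0,"turn": 0,"gripper": 0},
  {"x": -0.008,"y": 0,"z": 0,"turn": 0,"gripper": 0},
  {"x": 0,"y": 0,"z": -0.02,"turn": 0,"gripper": 0},
  {"x": 0,"y": 0,"z": -0.03,"turn": 0,"gripper": 0},
  {"x": 0,"y": 0,"z": -0.03,"turn": 0,"gripper": 0},
  {"x": 0,"y": 0,"z": -0.01,"turn": 0,"gripper": 0},
  {"x": 0,"y": 0,"z": 0,"turn": 0,"gripper": 0},
])

```text
clock: 15.45
tool_pos: [0.5075, 0.0596, 0.1832]
orientation: [175.2, -1.9, 147.3]
force: [0.5, 0.3, -0.9]
opening: 0.0004
```

```bash
python3 path.py L .83 .785 1;python3 lw.py L 14;python3 lw.py L 14 side;python3 lw.py R 14 side; python3 - <<'E'
from h import *
s=dict(np.load("wrist14.npz"));W=world(s);f=s["frame"].astype(int)
# pipe direction in same view: brass+pipe
q=(W[...,:2]-ST['L'])@RR
m=(f.max(-1)<110)&(f.max(-1)-f.min(-1)<15)&(W[...,2]>.055)&(W[...,2]<.0725)&(abs(q[...,0])<.02)&(np.indices(m0:=f.shape[:2])[0]<285)
P=q[m];print(len(P),P[:,1].min(),P[:,1].max(),np.polyfit(P[:,1],P[:,0],1))
E
```

```text
at [0.5075 0.0596 0.1832] [175.2  -1.9 147.3] F [ 0.5  0.3 -0.9] t 15.45
0.0275 -0.0029 0.0942 5.9
2713 z 0.1098 ctr ang 0.807 dir ang 0.804 r 0.03 0.101
200 z 0.1097 ctr ang 0.803 dir ang 0.787 r 0.03 0.1
20 z 0.1096 ctr ang 0.064 dir ang 1.292 r 0.031 0.04
6718 -0.15415047881340196 0.21311460475635535 [ 0.01488779 -0.00478743]
```

View pics/wrist14.png

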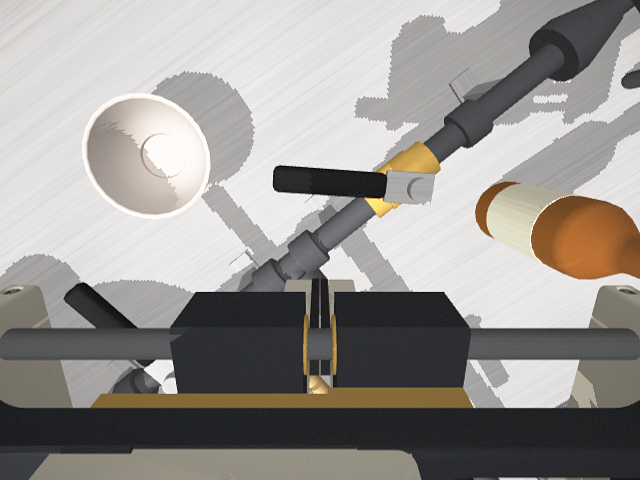

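send_rows([
  {"x": 0,"y": 0,"z": -0.03,"turn": 0,"gripper": 0},
  {"x": 0,"y": 0,"z": -0.04,"turn": 0,"gripper": 0},
  {"x": 0,"y": 0,"z": -0.04,"turn": 0,"gripper": 0},
  {"x": 0.01,"y": 0,"z": -0.04,"turn": 0,"gripper": 0},
  {"x": 0.02,"y": 0,"z": -0.03,"turn": 0,"gripper": 0},
  {"x": 0.03,"y": 0,"z": 0,"turn": 0,"gripper": 0},
  {"x": 0.02,"y": 0,"z": 0,"turn": 0,"gripper": 0},
  {"x": 0,"y": 0,"z": 0,"turn": 0,"gripper": 0},
])

```text
clock: 16.4
tool_pos: [0.4324, 0.0877, 0.3581]
orientation: [176.4, -2.8, 147.2]
force: [0.7, 0.1, 0.6]
opening: 0.0004
```

```bash
python3 m.py .4 .1 .35 147 1; python3 lw.py L 15;python3 lw.py R 15; python3 lw.py L 15 side;python3 lw.py R 15 side;python3 lw.py L 15 top
```

```text
at [4.324000e-01 8.770000e-02 3.581000e-01 1.471912e+02] F [0.7 0.1 0.6] q6 -155.8 t 16.4 open 0.0003610001427419749
0.0334 -0.0078 0.0093 0.2
788 z 0.1098 ctr ang 0.794 dir ang 0.801 r 0.03 0.101
188 z 0.1098 ctr ang 0.798 dir ang 0.795 r 0.03 0.1
196 z 0.1095 ctr ang -0.003 dir ang 0.001 r 0.03 0.101Traceback (most recent call last):
  File "lw.py", line 10, in <module>
    lab=cv2.connectedComponentsWithStats(m.astype(np.uint8)); i=1+np.argmax(lab[2][1:,4]); m=lab[1]==i
                                                                  ~~~~~~~~~^^^^^^^^^^^^^^
    return _wrapfunc(a, 'argmax', axis=axis, out=out, **kwds)
    return bound(*args, **kwds)
ValueError: attempt to get argmax of an empty sequence
Traceback (most recent call last):
  File "lw.py", line 10, in <module>
    lab=cv2.connectedComponentsWithStats(m.astype(np.uint8)); i=1+np.argmax(lab[2][1:,4]); m=lab[1]==i
                                                                  ~~~~~~~~~^^^^^^^^^^^^^^
ValueError: attempt to get argmax of an empty sequence
```

View pics/side15.png

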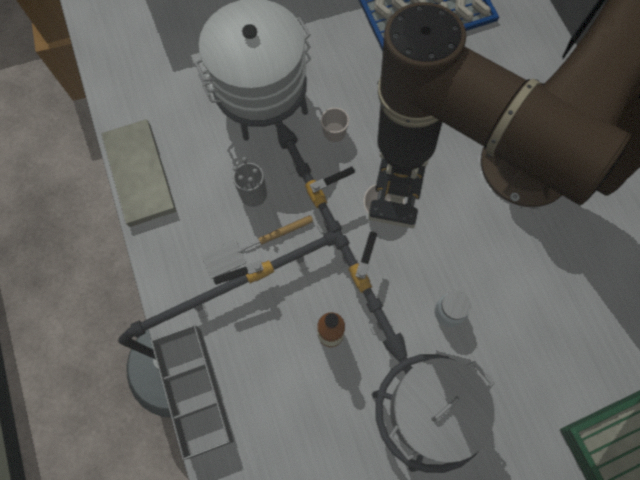

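View pics/wrist15.png

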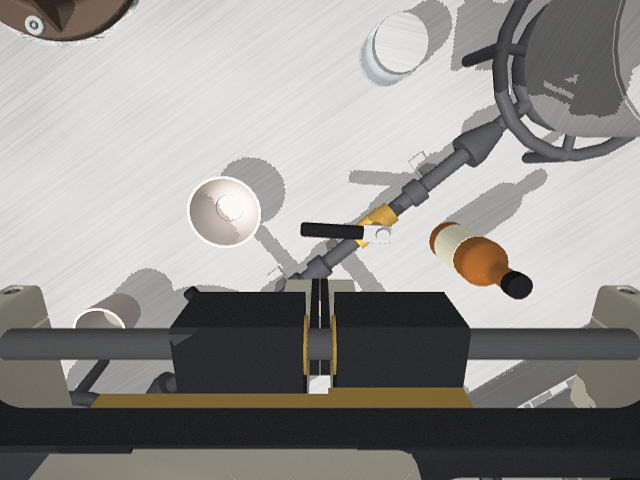

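The side view shows the right lever (340,175) square across its pipe and the left lever (368,248) about halfway. Measured, the right is 0.00 rad and the left 0.80 rad. The loose items I can see are where they started, and the hand is clear and touching nothing.

```bash
python3 -c "
from plant import job; print(job.close_job())"
```

```text
the job is handed in; nothing more can be done
None
```

I shut the steamer's gas lever and set the stock pot's lever to half, in that order. Then I lifted the hand clear and handed the job in at about 16.5 s.

- **Steamer (right ring):** I pushed the lever to its stop, where the force rose to about 18 N while the lever barely moved. The last side view measured it at 0.00 rad, which is shut.
- **Stock pot (left ring):** the pushes read about 7 N and moved the lever one way only, so it never came near shut. It rests at about 0.80 rad against a target of 0.785, by both the wrist and side cameras.
- **Everything else:** I did not touch the main lever. It and the loose items I could see look where they were at the start, judged by eye in the pictures rather than measured. The hand finished at about z = 0.36 m with almost no force on it.

**Checks that failed or disagreed:**
- The last top view could not measure the left lever, and the last wrist view could not measure the right one.
- One wrist view put the pipe direction about 0.015 rad off my fit. If that view is right, the pot lever is nearer 0.82 rad. The right lever reading zero at its stop supports my fit.
- The tool picked up a tilt of up to about 5 degrees during the pushes. It did not affect the result.

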